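# Nest the parts cups and index the carousel to its third stop

## Robot

A 7-joint arm with a two-finger parallel gripper is mounted at the origin on the work surface. World frame = base frame: x ahead of the robot, y to its left, z up, the work surface at z = 0. Lengths are in m, angles in rad, forces in N, time in s.
With the tool pointing down it reaches from about 0.425 to 0.925 m from the base axis. Payload 6.8 kg.
Tool frame: the origin (TCP) lies on the front face of the gripper's body, between the roots of the fingers; the fingertips stand 73 mm ahead of it and the grasp point (between the pads) lies 54 mm ahead of it; z points along the fingers, y is the line along which they close (so a half turn about z gives the same grasp; the last joint's range is limited). The gripper opens to 85 mm and grips with 20 to 120 N. Pads are 22 mm wide; open, the fingers measure 114 mm over their backs; the gripper's body (76 mm by 85 mm) begins 54 mm behind the grasp point. The pads swing forward as they close: fully open they stand 13 mm farther back than shut.
Start: joints at [-1.385, 0.477, 0.022, 1.555, -0.011, 1.109, -0.083], TCP at [0.195, 0.646, 0.304] pointing down, gripper open.
Joint ranges: [-2.96, 2.96], [-0.34, 2.1], [-1.41, 1.46], [0.24, 2.44], [-1.37, 4.51], [0.17, 1.92], [-2.96, 2.96]. Speed limits (rad/s): [2.39, 2.39, 3.14, 3.14, 3.14, 3.14, 3.14].

## Interface

Orientations are given as a unit quaternion [w, x, y, z].
In Python, from station import bot, optics gives the robot as it stands.
- The arm moves only by the tool drive_tool, never from a script. Its argument "deltas" is a list of rows, each an object with "gripper": the closure in counts, from 0 (fully open) to 255 (shut); "offset": the shift along the tool's x, y, z in units of 1000 mm (1.0 is 1000 mm), a list of three; "angular": the turn, a rotation vector about the tool's x, y, z in units of 45 degrees (1.0 is 45 degrees), a list of three. In form: [{"gripper": gripper, "offset": [dx, dy, dz], "angular": [rx, ry, rz]}, ...]. A call has 1 to 5 rows; each row is the pose to reach, as a shift and turn from the pose commanded when the call began, along the tool's axes at that moment; what a row does not reach only later rows make up. A row lasts 1/10 s, in which the tool goes at most 50 mm and 8.59 degrees, less where a joint would pass 70% of its speed; a pose out of reach is approached as far as the arm can. A call with a number of a shift or a turn outside -1 to 1 is refused whole. A call with a gripper value outside its range is refused whole. The fingers move at their own pace and stop on an object; "grip_force" is the grip in N (left out, the last holds). Time passes only in rows, so rows that repeat a pose let the fingers close. It gives the time, the measured TCP pose, the force, the opening and the grip force at its end, in the units of the state.
- bot.get_obs(): the state, without advancing time (a new reading comes with each control period).
- optics.read_camera(name): name is "scene" or "top" or "wrist"; returns the picture (480x640x3 uint8, blue, green, red); there is no depth.
- optics.camera_model(name): a dict with "fx", "fy", "cx", "cy" (pixels), "cam_to_world" (4x4, takes a point from camera to world coordinates). Camera axes: x right, y up, looking along -z (the intrinsics and any distortion apply to the point x, -y, -z); pixel columns grow to the right and rows downward; lengths in m; the calibration is good to about 2 mm. The wrist camera is an equidistant fisheye: a pixel r from the principal point sees the ray r / f radians off the axis. A picture is of the moment at which its call begins: read the wrist's pose just before it. camera_model takes no time and is no camera call; for the wrist camera it gives the pose at the moment of the call.
- bot.hand_in(): hands the job in; it is judged then, once.
The state is a dict: "t": time; "q": joint angles; "joint_vel": joint speeds; "joint_torque": joint torques, N m; "eef_pos": TCP position; "tool_rot": TCP orientation; "contact_force": force on the tool from outside, world axes, zero at the start; "torque": the same for the moment, N m; "gripper_width": opening from 0.0 (shut) to 1.0 (fully open); "grasp_force": force on a finger pad.
Only numpy, scipy, OpenCV 4.12 (cv2) and the standard library are available. Lean on these libraries where they do the work, as an engineer would, in place of code of your own. Each camera call takes 0.05 s, during which the arm holds its last target. There are 200 camera calls.

## Task

Nest the two loose aluminium parts cups, one after the other, fully home and upright into the like cup that is fixed on the indexing carousel. Then turn the carousel clockwise (seen from above) by its centre knob to the third click stop, counted from the resting stop at the anticlockwise end of its travel (the resting stop itself is not counted; the carousel may start there or one click on), without going past it. Finish while still gripping the knob and holding the carousel still in that stop, and leave everything else on the bench where it is.

Things in the scene. Friction and masses are not known exactly. Their poses are not given: they have to be found in the camera images.
- cup_a_mid (a point): loose aluminium parts cup, open at the top, 50 mm tall, 55 to 115 g: a tapered body (34 mm across at the foot, 54 mm at 36 mm up) under a straight collar, 62 mm across outside, 58 mm inside, from 34 mm above the foot up to the rim. This point: on its axis, half-way up (25 mm above the foot); z up when upright. Either cup may go first
- cup_b_mid (a point): second, like loose aluminium parts cup, open at the top, 50 mm tall, 55 to 115 g: a tapered body (34 mm across at the foot, 54 mm at 36 mm up) under a straight collar, 62 mm across outside, 58 mm inside, from 34 mm above the foot up to the rim. This point: on its axis, half-way up (25 mm above the foot); z up when upright
- cup_a: the cup of point cup_a_mid; origin at the centre of the underside of its foot. Fully nested in a like cup, its collar rests on the other's rim: it sits 16 mm higher and just the 16 mm collar stands out. Gripped across the collar with fingertips not below the collar, the fingers stay off the lower cup
- cup_b: the cup of point cup_b_mid; origin at the centre of the underside of its foot; nests as cup_a does
- seat (a point): bottom cup of the stack: same shape and size as the loose cups but fixed upright on the carousel's disc, 100 mm from its axis, going round with it. This point: on the cup's axis half-way up, 25 mm above the disc's top and 25 mm below the cup's rim. Other holders fixed on the disc (square tray, domed brass tip cleaner, flat block) are at most 32 mm tall
- knob: black bar knob on a column at the carousel's centre, fixed to the disc, turning with it. Bar 46 mm along its x, 14 mm thick along its y, 34 mm tall; origin at the bar's centre, 111 mm above the table; z up. Its x (end with white mark) points towards the fixed cup. Under it is a round flange 42 mm across, its top 17 mm below the origin
- carousel (a joint): turn of disc (260 mm across, top 36 mm above the table) and knob, rad, growing clockwise from above. Sprung click stops every 0.4 rad: 0 is the resting stop (anticlockwise end), first 0.4, second 0.8, third 1.2, fourth 1.6, fifth 2.0 (end). Starts in the resting or first stop. About 0.2 N m passes the hump between stops, then it drops into the next; let go, it stays in a stop
- dish: bystander, not to be moved: low round steel bowl, 90 mm across, 28 mm tall; origin at the centre of its underside
- jar: bystander, not to be moved: small lidded flux jar, 48 mm across, 60 mm tall; origin at the centre of its underside
- spool: bystander, not to be moved: grey solder spool standing on end, 60 mm across, 50 mm tall; origin at the centre of its underside
- board: bystander, not to be moved: green circuit board with components, 100 x 70 mm, up to 13 mm high; origin at the centre of its underside
- heatsink: bystander, not to be moved: finned aluminium heat sink, 36 x 36 x 22 mm; origin at the centre of its underside
- screwdriver: bystander, not to be moved: black-handled screwdriver, 160 mm long, lying flat; origin half-way along it, on the underside
There are look-alikes about, which are no part of the job. What is shaped like the cup_a but pink or red is not meant.

How it is judged:
On the way, in this order (a step that is already met when the one before it is completed fails the run):
1. both loose cups nested fully home in the fixed cup and released, the carousel still in its resting or first stop (((horizontal distance between each of cup_a_mid, cup_b_mid and seat below 0.004 m and z of cup_a_mid in the frame of seat between 0.012 and 0.02 m and angle between each of cup_a_mid, cup_b_mid's own z axis and vertical below 0.1 rad and contact force between the fingers and cup_a below 0.1 N and z of cup_b_mid in the frame of seat between 0.028 and 0.036 m and contact force between the fingers and cup_b below 0.1 N) or (horizontal distance between each of cup_b_mid, cup_a_mid and seat below 0.004 m and z of cup_b_mid in the frame of seat between 0.012 and 0.02 m and angle between each of cup_b_mid, cup_a_mid's own z axis and vertical below 0.1 rad and contact force between the fingers and cup_b below 0.1 N and z of cup_a_mid in the frame of seat between 0.028 and 0.036 m and contact force between the fingers and cup_a below 0.1 N)) and value of joint carousel below 0.6 rad), for 0.2 s.
2. carousel in the third stop, knob gripped, cups still nested (((horizontal distance between each of cup_a_mid, cup_b_mid and seat below 0.004 m and z of cup_a_mid in the frame of seat between 0.012 and 0.02 m and angle between each of cup_a_mid, cup_b_mid's own z axis and vertical below 0.1 rad and contact force between the fingers and cup_a below 0.1 N and z of cup_b_mid in the frame of seat between 0.028 and 0.036 m and contact force between the fingers and cup_b below 0.1 N) or (horizontal distance between each of cup_b_mid, cup_a_mid and seat below 0.004 m and z of cup_b_mid in the frame of seat between 0.012 and 0.02 m and angle between each of cup_b_mid, cup_a_mid's own z axis and vertical below 0.1 rad and contact force between the fingers and cup_b below 0.1 N and z of cup_a_mid in the frame of seat between 0.028 and 0.036 m and contact force between the fingers and cup_a below 0.1 N)) and value of joint carousel between 1.1 and 1.3 rad and contact force between the fingers and knob above 2 N), for 0.2 s.
At the end, for the whole second after the job is handed in: The two loose cups sit nested on the fixed cup's axis within 4 mm, 16 and 32 mm (each within 4 mm) above it, tilted under 0.1 rad and not touched by the fingers; the carousel stands still (under 0.1 rad/s) at 1.2 rad within 0.1 rad, and the fingers grip the knob with more than 2 N (all of step 2 and velocity of joint carousel between -0.1 and 0.1 rad/s); the arm keeps its last pose, push and grip.
It fails at once if the carousel is turned past the third stop (over the hump after it) (value of joint carousel above 1.42 rad).
It fails at once if a bystander is moved by more than 30 mm (distance of any of dish, jar, spool, board, heatsink, screwdriver from where it was at the start of the episode above 0.03 m).
It also fails if it takes over 67 s, if anything falls off the work surface, if the arm or the gripper's body presses on something with over 40 N, if the wrist force passes 120 N, or if a joint passes its speed limit or range.

## Working session

There is one attempt and no reset: what is moved stays moved. The work goes in short steps, Python scripts to look and compute and a tool call to move; the robot and the scene stay as the last step left them, time stands still between calls to the robot, and variables do not carry over. Pictures are saved under pics/ and viewed, at most 10 in all, crops included, and the job is handed in when it is done.

Besides the shell and the picture viewer there is one more tool, called in YAML: its name, and indented under it one key for each argument. drive_tool: Moves the arm, as the interface text tells. Its arguments: {"type":"object","properties":{"deltas":{"type":"array"},"grip_force":{"type":"number"}},"required":["deltas"]}

```bash
mkdir -p pics; cat > h.py <<'E'
import numpy as np, cv2
from station import bot, optics
from scipy.spatial.transform import Rotation as R
def ray(m,u,v,fish=False):
    x=(u-m['cx'])/m['fx']; y=(v-m['cy'])/m['fy']
    if fish:
        r=np.hypot(x,y); d=np.array([x/r*np.sin(r),y/r*np.sin(r),np.cos(r)]) if r>1e-9 else np.array([0,0,1.])
    else: d=np.array([x,y,1.])
    T=np.array(m['cam_to_world']); d=T[:3,:3]@np.array([d[0],-d[1],-d[2]])
    return T[:3,3],d/np.linalg.norm(d)
def onz(m,u,v,z,fish=False):
    o,d=ray(m,u,v,fish); return o+d*(z-o[2])/d[2]
def proj(m,p,fish=False):
    T=np.array(m['cam_to_world']); c=T[:3,:3].T@(np.asarray(p)-T[:3,3]); x,y,z=c[0],-c[1],-c[2]
    if fish:
        r=np.hypot(x,y); t=np.arctan2(r,z); x,y,z=x/r*t,y/r*t,1
    return m['fx']*x/z+m['cx'],m['fy']*y/z+m['cy']
E
python3 - <<'E'
from h import *
s=bot.get_obs(); print(s)
for n in ['scene','top','wrist']:
    im=optics.read_camera(n); cv2.imwrite(f'pics/{n}0.png',im); m=optics.camera_model(n); print(n,{k:(np.round(v,3).tolist()) for k,v in m.items() if not isinstance(v,str)})
E
```

```text
{'t': 0.0, 'q': array([-1.38509984,  0.47777994,  0.02233801,  1.55642647, -0.01149226,
        1.10932355, -0.08309186]), 'joint_vel': array([ 0.00028229,  0.00128604,  0.00112342,  0.0031294 , -0.00096596,
        0.00105909,  0.00105544]), 'joint_torque': array([-5.07923196e-04, -5.96461165e+01,  1.60768982e+00, -2.81174773e+01,
        1.24348266e-02,  9.54397634e-03, -6.79383930e-06]), 'eef_pos': array([0.19534525, 0.64564013, 0.30294965]), 'tool_rot': array([-6.27896510e-05,  1.46353125e-01,  9.89231997e-01, -9.02373150e-04]), 'contact_force': array([0.26386893, 0.18015811, 0.61072059]), 'torque': array([-0.00593936,  0.01285753,  0.02078799]), 'grasp_force': 0.0, 'gripper_width': 1.0019701966527772}
scene {'fx': 476.479, 'fy': 476.479, 'cx': 321.416, 'cy': 249.212, 'cam_to_world': [[0.268, -0.698, 0.664, 1.253], [0.963, 0.186, -0.193, -0.183], [0.011, 0.691, 0.723, 0.877], [0.0, 0.0, 0.0, 1.0]]}
top {'fx': 451.078, 'fy': 451.078, 'cx': 306.469, 'cy': 236.067, 'cam_to_world': [[0.019, 0.997, -0.08, 0.421], [-0.999, 0.017, -0.03, 0.008], [-0.029, 0.081, 0.996, 1.012], [0.0, 0.0, 0.0, 1.0]]}
wrist {'fx': 371.648, 'fy': 371.648, 'cx': 316.22, 'cy': 235.841, 'cam_to_world': [[0.29, -0.921, -0.259, 0.128], [0.957, 0.279, 0.08, 0.665], [-0.002, -0.271, 0.962, 0.373], [0.0, 0.0, 0.0, 1.0]]}
```

View pics/top0.png

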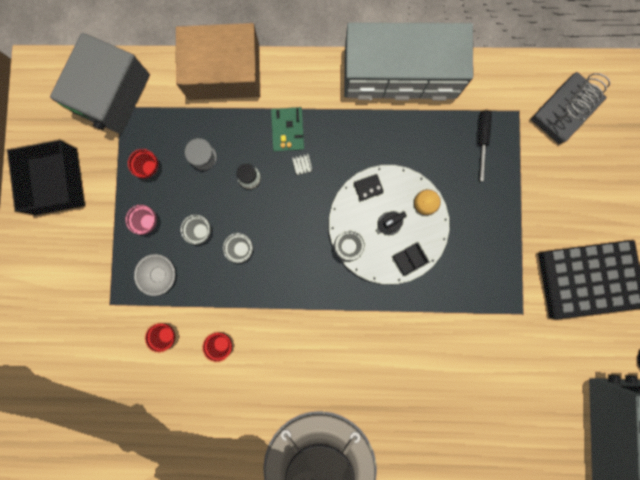

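View pics/scene0.png

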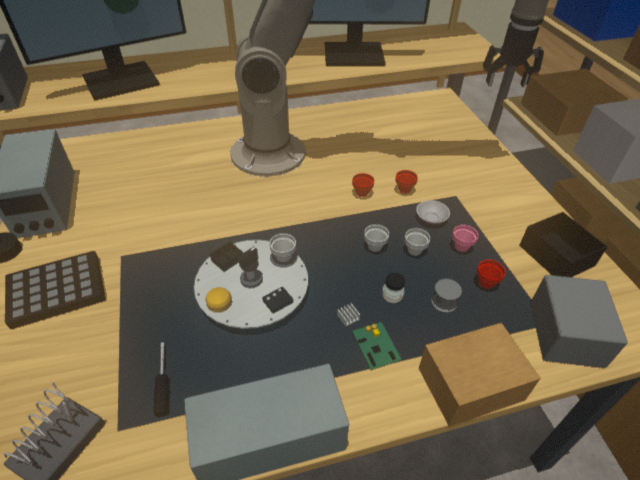

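Top view: silver cups at (195,229) and (237,248), and the fixed cup on the disc at (349,246). The red and pink cups at (144,163), (141,219), (161,336) and (218,346) have the wrong colour, and the wide bowl at (154,274) is the dish. The knob is at (390,223). I'll confirm in one crop and measure.

```bash
python3 - <<'E'
from h import *
t=cv2.imread('pics/top0.png'); s=cv2.imread('pics/scene0.png')
a=cv2.resize(t[190:290,130:280],None,fx=4,fy=4,interpolation=cv2.INTER_CUBIC)[:, :400*1+200]
b=cv2.resize(t[190:290,320:460],None,fx=4,fy=4,interpolation=cv2.INTER_CUBIC)
c=cv2.resize(s[200:270,340:490],None,fx=4,fy=4,interpolation=cv2.INTER_CUBIC)
top=np.hstack([a[:300,200:480],b[:300,:480]]); 
out=np.zeros((600,800,3),np.uint8); out[:300,:top.shape[1]]=top; out[300:580,:600]=c
cv2.imwrite('pics/crop1.png',out)
m=optics.camera_model('top')
hsv=cv2.cvtColor(t,cv2.COLOR_BGR2HSV)
g=((hsv[...,2]>95)&(hsv[...,1]<60)).astype(np.uint8)
n,l,st,ce=cv2.connectedComponentsWithStats(g)
for i in range(1,n):
    if 300<st[i,4]<20000 and 110<ce[i,0]<520 and 100<ce[i,1]<310:
        cs,_=cv2.findContours((l==i).astype(np.uint8),0,1); e=cv2.fitEllipse(cv2.convexHull(max(cs,key=len)))
        print(st[i],np.round(e[0],1),np.round(e[1],1),'z.045',onz(m,*e[0],.045).round(4),'z.036',onz(m,*e[0],.036).round(4))
gr=cv2.GaussianBlur(cv2.cvtColor(t,cv2.COLOR_BGR2GRAY),(3,3),0)
for zz,nm,uv in((.086,'seat',(349,245)),(.128,'knob',(390,222))): print(nm,onz(m,*uv,zz).round(4))
E
```

```text
[185 138  32  27 614] [199.8 152.1] [27.1 32.3] z.045 [0.68   0.2752 0.045 ] z.036 [0.6825 0.2776 0.036 ]
[291 153  22  22 352] [302.  163.3] [22.7 23. ] z.045 [0.6577 0.0497 0.045 ] z.036 [0.6599 0.0501 0.036 ]
[ 328  164  123  121 9611] [388.8 224. ] [120.9 123.2] z.045 [ 0.5278 -0.1392  0.045 ] z.036 [ 0.5288 -0.1405  0.036 ]
[180 214  30  31 728] [194.6 228.8] [29.8 30.8] z.045 [0.5106 0.2799 0.045 ] z.036 [0.5114 0.2824 0.036 ]
[222 232  31  31 752] [237.  247.3] [30.4 31. ] z.045 [0.472  0.1862 0.045 ] z.036 [0.4725 0.1878 0.036 ]
[ 134  254   41   42 1380] [154.  274.5] [41.  42.4] z.045 [0.4101 0.3642 0.045 ] z.036 [0.4099 0.3676 0.036 ]
seat [ 0.4787 -0.0519  0.086 ]
knob [ 0.5226 -0.1289  0.128 ]
```

View pics/crop1.png

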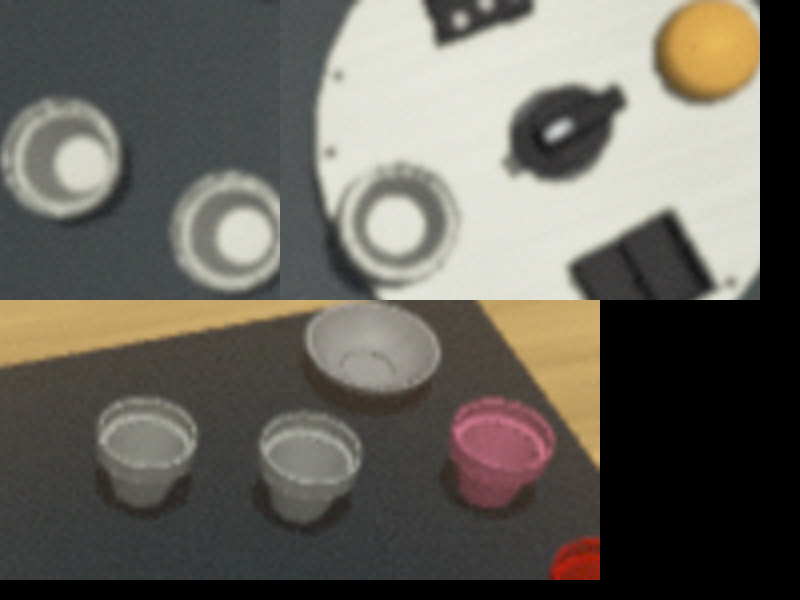

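The crop shows two upright silver cups at (195,229) and (237,247). The same-shaped cup in the scene crop is pink and excluded. Moving above the nearer pair, with the closing axis at 30° yaw.

drive_tool:
  deltas:
    - {"gripper": 0,"offset": [-0.08,-0.05,0.02],"angular": [0,0,0.19]}
    - {"gripper": 0,"offset": [-0.12,-0.08,0.04],"angular": [0,0,0.38]}
    - {"gripper": 0,"offset": [-0.16,-0.105,0.06],"angular": [0,0,0.57]}
    - {"gripper": 0,"offset": [-0.2,-0.13,0.08],"angular": [0,0,0.76]}
    - {"gripper": 0,"offset": [-0.22,-0.14,0.08],"angular": [0,0,0.956]}
  grip_force: 30

```text
t: 0.65
eef_pos: [0.3506, 0.4631, 0.2288]
tool_rot: [-0.0, 0.5, 0.866, -0.001]
contact_force: [1.3, 0.8, -0.3]
gripper_width: 1.0
grasp_force: 0.0
```

```bash
cat >> h.py <<'E'
def go(p,yaw=None):
    "world target TCP, yaw (deg) of closing axis, tool down -> offset, angular"
    s=bot.get_obs(); q=s['tool_rot']; r=R.from_quat([q[1],q[2],q[3],q[0]])
    off=r.inv().apply(np.array(p)-s['eef_pos'])
    y0=r.apply([0,1,0]); cur=np.degrees(np.arctan2(y0[1],y0[0]))
    if yaw is None: yaw=cur
    a=np.radians(yaw); tgt=R.from_matrix(np.array([[-np.sin(a),np.cos(a),0],[np.cos(a),np.sin(a),0],[0,0,-1]]).T.T if False else np.column_stack([[-np.sin(a),np.cos(a),0],[np.cos(a),np.sin(a),0],[0,0,-1]]))
    ang=(r.inv()*tgt).as_rotvec()/np.radians(45)
    print('t',round(s['t'],2),'pos',s['eef_pos'].round(4),'yaw',round(cur,1),'w',round(s['gripper_width'],3),'gf',round(s['grasp_force'],1),'F',s['contact_force'].round(1),'-> off',off.round(4).tolist(),'ang',ang.round(3).tolist())
E
python3 -c "
from h import *
go([.5106,.279,.2],30)"
```

```text
t 0.65 pos [0.3506 0.4631 0.2288] yaw 30.1 w 1.0 gf 0.0 F [ 1.3  0.8 -0.3] -> off [-0.2394, 0.0463, 0.0289] ang [-0.001, 0.001, 0.001]
```

drive_tool:
  deltas:
    - {"gripper": 0,"offset": [-0.05,0.01,0.01],"angular": [0,0,0]}
    - {"gripper": 0,"offset": [-0.1,0.02,0.02],"angular": [0,0,0]}
    - {"gripper": 0,"offset": [-0.145,0.03,0.029],"angular": [0,0,0]}
    - {"gripper": 0,"offset": [-0.19,0.04,0.029],"angular": [0,0,0]}
    - {"gripper": 0,"offset": [-0.225,0.046,0.029],"angular": [0,0,0]}

```text
t: 1.15
eef_pos: [0.5056, 0.291, 0.2006]
tool_rot: [0.0, 0.498, 0.867, -0.001]
contact_force: [0.3, -0.4, -0.1]
gripper_width: 1.002
grasp_force: 0.0
```

```bash
cat >> h.py <<'E'
def rims(name,zs,out=None,s_max=60):
    "silver rim candidates: fitted ellipses projected to heights zs"
    fish=name=='wrist'; m=optics.camera_model(name); im=optics.read_camera(name)
    if out: cv2.imwrite(out,im)
    h=cv2.cvtColor(im,cv2.COLOR_BGR2HSV); g=((h[...,2]>95)&(h[...,1]<s_max)).astype(np.uint8)
    cs,_=cv2.findContours(g,0,1)
    for c in cs:
        if cv2.contourArea(c)<600: continue
        e=cv2.fitEllipse(cv2.convexHull(c)); print(np.round(e,1).tolist() if 0 else (np.round(e[0],1),np.round(e[1],1)),[onz(m,*e[0],z,fish).round(4).tolist() for z in zs])
E
python3 -c "
from h import *
go([.5106,.279,.2],30)
rims('wrist',[.05],'pics/w1.png')"
```

```text
t 1.15 pos [0.5056 0.291  0.2006] yaw 30.2 w 1.002 gf 0.0 F [ 0.3 -0.4 -0.1] -> off [-0.0129, -0.0017, 0.0006] ang [-0.001, 0.001, 0.005]
(array([212.6, 337.9]), array([69.3, 83.8])) [[0.4749, 0.1938, 0.05]]
(array([314.3, 262.4]), array([96.3, 98.2])) [[0.5082, 0.28, 0.05]]
(array([421.7, 118.6]), array([36.9, 39.1])) [[0.5184, 0.3906, 0.05]]
(array([253.7,  64.3]), array([127. , 136.6])) [[0.4161, 0.3677, 0.05]]
```

View pics/w1.png

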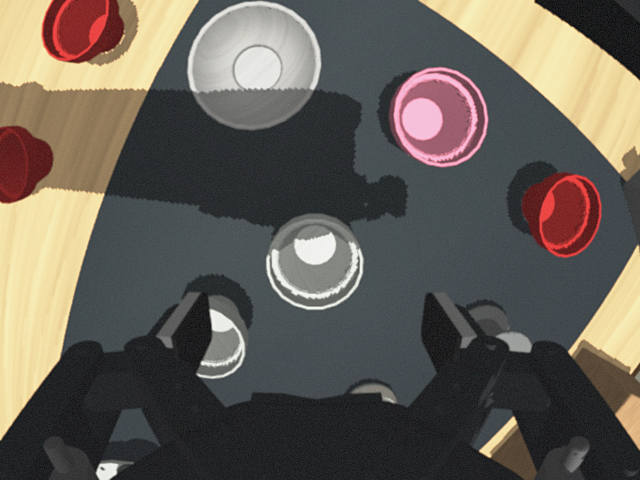

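```bash
python3 -c "
from h import *
m=optics.camera_model('wrist'); s=bot.get_obs(); q=s['tool_rot']; r=R.from_quat([q[1],q[2],q[3],q[0]])
for h in (54,60,66,73):
  for x in(-.011,.011): print(h,x,[np.round(proj(m,s['eef_pos']+r.apply([x,sy*.0425,h/1000]),True)).tolist() for sy in(-1,1)])
go([.509,.2793,.118],30)"
```

```text
54 -0.011 [[215.0, 344.0], [427.0, 343.0]]
54 0.011 [[209.0, 295.0], [434.0, 294.0]]
60 -0.011 [[219.0, 336.0], [423.0, 336.0]]
60 0.011 [[213.0, 288.0], [429.0, 288.0]]
66 -0.011 [[222.0, 329.0], [420.0, 329.0]]
66 0.011 [[217.0, 282.0], [425.0, 282.0]]
73 -0.011 [[225.0, 321.0], [416.0, 321.0]]
73 0.011 [[221.0, 276.0], [421.0, 276.0]]
t 1.2 pos [0.5095 0.2854 0.2011] yaw 29.8 w 0.999 gf 0.0 F [ 3.2 -4.6  0.7] -> off [-0.0046, -0.0035, 0.0831] ang [0.001, 0.006, -0.004]
```

drive_tool:
  deltas:
    - {"gripper": 0,"offset": [0,0,0.03],"angular": [0,0,0]}
    - {"gripper": 0,"offset": [0,0,0.055],"angular": [0,0,0]}
    - {"gripper": 0,"offset": [0,0,0.055],"angular": [0,0,0]}
    - {"gripper": 0,"offset": [0,0,0.055],"angular": [0,0,0]}
    - {"gripper": 0,"offset": [0,0,0.055],"angular": [0,0,0]}

```text
t: 1.7
eef_pos: [0.5043, 0.2947, 0.1473]
tool_rot: [0.0, 0.497, 0.868, 0.001]
contact_force: [0.4, -0.7, 0.2]
gripper_width: 1.002
grasp_force: 0.0
```

```bash
python3 -c "
from h import *
go([.509,.2793,.104],30)
rims('wrist',[.05],'pics/w2.png')"
```

```text
t 1.7 pos [0.5043 0.2947 0.1473] yaw 30.4 w 1.002 gf 0.0 F [ 0.4 -0.7  0.2] -> off [-0.0156, -0.0038, 0.0432] ang [0.002, -0.0, 0.009]
(array([505. , 425.1]), array([31.4, 39.2])) [[0.6728, 0.2613, 0.05]]
(array([213.6, 371.5]), array([30.8, 74.5])) [[0.4819, 0.2146, 0.05]]
(array([311.7, 303. ]), array([117.6, 122.6])) [[0.5074, 0.2815, 0.05]]
(array([444.4, 123. ]), array([44.7, 48.4])) [[0.5154, 0.3891, 0.05]]
(array([236.7,  55.2]), array([156.7, 171.9])) [[0.4184, 0.3673, 0.05]]
```

drive_tool:
  deltas:
    - {"gripper": 0,"offset": [-0.0146,-0.0036,0.0],"angular": [0,0,0]}
    - {"gripper": 0,"offset": [-0.0146,-0.0036,0.02],"angular": [0,0,0]}
    - {"gripper": 0,"offset": [-0.0146,-0.0036,0.043],"angular": [0,0,0]}
    - {"gripper": 0,"offset": [-0.0146,-0.0036,0.043],"angular": [0,0,0]}
    - {"gripper": 0,"offset": [-0.0146,-0.0036,0.043],"angular": [0,0,0]}

```text
t: 2.25
eef_pos: [0.5084, 0.2789, 0.1035]
tool_rot: [0.0, 0.498, 0.867, -0.0]
contact_force: [0.1, 1.0, 0.7]
gripper_width: 1.001
grasp_force: 0.0
```

```bash
python3 -c "
from h import *
go([.5085,.2803,.104],30)"
```

```text
t 2.25 pos [0.5084 0.2789 0.1035] yaw 30.3 w 1.001 gf 0.0 F [0.1 1.  0.7] -> off [0.0012, 0.0007, -0.0005] ang [-0.0, 0.0, 0.007]
```

drive_tool:
  deltas:
    - {"gripper": 140,"offset": [0,0,0],"angular": [0,0,0]}
    - {"gripper": 140,"offset": [0,0,0],"angular": [0,0,0]}
    - {"gripper": 140,"offset": [0,0,0],"angular": [0,0,0]}
    - {"gripper": 140,"offset": [0,0,0],"angular": [0,0,0]}
    - {"gripper": 140,"offset": [0,0,0],"angular": [0,0,0]}
  grip_force: 30

```text
t: 2.75
eef_pos: [0.5089, 0.28, 0.1048]
tool_rot: [0.0, 0.497, 0.868, 0.001]
contact_force: [-1.2, -0.8, 7.9]
gripper_width: 0.709
grasp_force: 31.7
```

drive_tool:
  deltas:
    - {"gripper": 140,"offset": [0,0,0],"angular": [0,0,0]}
    - {"gripper": 140,"offset": [0,0,-0.02],"angular": [0,0,0]}
    - {"gripper": 140,"offset": [0,0,-0.06],"angular": [0,0,0]}
    - {"gripper": 140,"offset": [0,0,-0.1],"angular": [0,0,0]}
    - {"gripper": 140,"offset": [0,0,-0.12],"angular": [0,0,0]}

```text
t: 3.25
eef_pos: [0.5094, 0.2802, 0.2272]
tool_rot: [0.001, 0.497, 0.868, 0.003]
contact_force: [0.8, 0.3, -1.2]
gripper_width: 0.71
grasp_force: 33.7
```

```bash
python3 -c "
from h import *
go([.4787,-.0519,.225],30)
rims('wrist',[.05],'pics/w3.png')"
```

```text
t 3.25 pos [0.5094 0.2802 0.2272] yaw 30.4 w 0.71 gf 33.7 F [ 0.8  0.3 -1.2] -> off [-0.2711, -0.1943, 0.001] ang [0.007, -0.001, 0.008]Traceback (most recent call last):
  File "<string>", line 4, in <module>
    rims('wrist',[.05],'pics/w3.png')
    ~~~~^^^^^^^^^^^^^^^^^^^^^^^^^^^^^
  File "h.py", line 35, in rims
    e=cv2.fitEllipse(cv2.convexHull(c)); print(np.round(e,1).tolist() if 0 else (np.round(e[0],1),np.round(e[1],1)),[onz(m,*e[0],z,fish).round(4).tolist() for z in zs])
cv2.error: OpenCV(4.12.0) /io/opencv/modules/imgproc/src/shapedescr.cpp:361: error: (-201:Incorrect size of input array) There should be at least 5 points to fit the ellipse in function 'fitEllipseNoDirect'
```

View pics/w3.png

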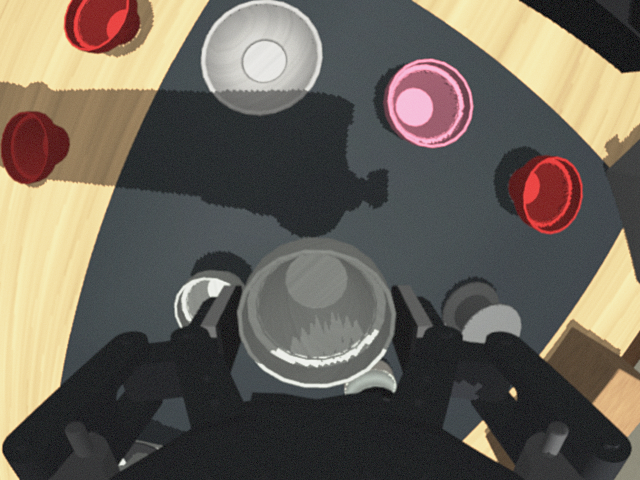

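The cup is held centred (rim at about (318,312)). Next I'll travel high to a viewpoint where the camera is above the fixed cup.

drive_tool:
  deltas:
    - {"gripper": 140,"offset": [-0.03,-0.016,-0.02],"angular": [0,0,0]}
    - {"gripper": 140,"offset": [-0.07,-0.036,-0.04],"angular": [0,0,0]}
    - {"gripper": 140,"offset": [-0.11,-0.057,-0.06],"angular": [0,0,0]}
    - {"gripper": 140,"offset": [-0.15,-0.078,-0.07],"angular": [0,0,0]}
    - {"gripper": 140,"offset": [-0.19,-0.098,-0.08],"angular": [0,0,0]}

```text
t: 3.8
eef_pos: [0.5193, 0.0644, 0.3041]
tool_rot: [0.0, 0.497, 0.868, 0.001]
contact_force: [0.6, -0.0, -0.7]
gripper_width: 0.714
grasp_force: 33.7
```

drive_tool:
  deltas:
    - {"gripper": 140,"offset": [-0.04,-0.02,0],"angular": [0,0,0]}
    - {"gripper": 140,"offset": [-0.08,-0.042,0],"angular": [0,0,0]}
    - {"gripper": 140,"offset": [-0.12,-0.062,0],"angular": [0,0,0]}
    - {"gripper": 140,"offset": [-0.16,-0.083,0],"angular": [0,0,0]}
    - {"gripper": 140,"offset": [-0.182,-0.095,0],"angular": [0,0,0]}

```text
t: 4.3
eef_pos: [0.5288, -0.1432, 0.3035]
tool_rot: [0.001, 0.499, 0.867, -0.0]
contact_force: [0.4, 0.3, -0.5]
gripper_width: 0.707
grasp_force: 33.7
```

drive_tool:
  deltas:
    - {"gripper": 140,"offset": [0,0,0],"angular": [0,0,0]}
    - {"gripper": 140,"offset": [0,0,0],"angular": [0,0,0]}

```text
t: 4.5
eef_pos: [0.5294, -0.139, 0.303]
tool_rot: [-0.0, 0.498, 0.867, 0.0]
contact_force: [1.0, 0.9, -0.5]
gripper_width: 0.708
grasp_force: 33.7
```

```bash
python3 -c "
from h import *
go([.4787,-.0519,.225],30)
im=optics.read_camera('wrist'); cv2.imwrite('pics/w4.png',im)"
```

```text
t 4.5 pos [ 0.5294 -0.139   0.303 ] yaw 30.3 w 0.708 gf 33.7 F [ 1.   0.9 -0.5] -> off [0.1008, 0.0002, 0.0781] ang [0.0, -0.0, 0.007]
```

View pics/w4.png

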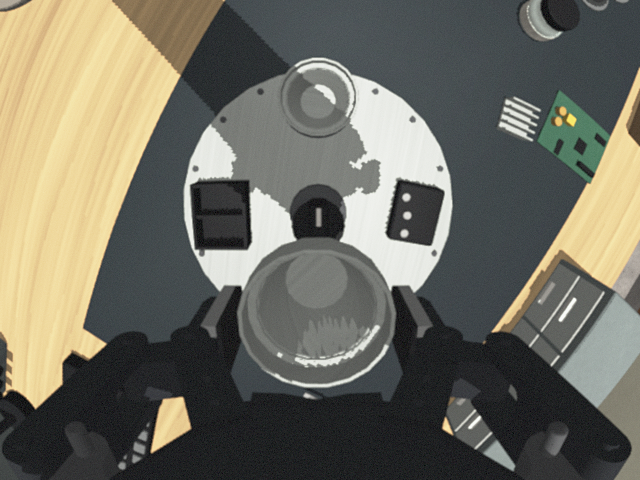

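```bash
cat >> h.py <<'E'
def circ(im,m,c0,z,rad,fish=True,lo=.85,hi=1.15,it=4):
    "fit horizontal circle of radius rad at height z: strongest radial edge near the projection, then shift"
    g=cv2.GaussianBlur(cv2.cvtColor(im,cv2.COLOR_BGR2GRAY),(3,3),0).astype(np.float32); c=np.array(c0,float)
    for k in range(it):
        P=[]; rr=np.linspace(lo,hi,61)*rad
        for a in np.linspace(0,2*np.pi,72,endpoint=False):
            uv=np.array([proj(m,[c[0]+r*np.cos(a),c[1]+r*np.sin(a),z],fish) for r in rr],np.float32)
            if uv.min()<2 or uv[:,0].max()>637 or uv[:,1].max()>477: continue
            v=cv2.remap(g,uv[:,:1],uv[:,1:],cv2.INTER_LINEAR).ravel(); d=np.abs(np.gradient(cv2.blur(v[None],(5,1)).ravel())); i=d.argmax()
            if d[i]>1.0: P.append([c[0]+rr[i]*np.cos(a),c[1]+rr[i]*np.sin(a)])
        P=np.array(P)
        from scipy.optimize import least_squares
        c=least_squares(lambda p:np.hypot(*(P-p[:2]).T)-p[2],[*c,rad],loss='soft_l1',f_scale=.0005).x; R0=c[2]; c=c[:2]
    return c.round(4),round(R0,4),len(P),np.median(abs(np.hypot(*(P-c).T)-R0)).round(5)
E
python3 -c "
from h import *
m=optics.camera_model('wrist'); im=cv2.imread('pics/w4.png')
print('ray',onz(m,318,97,.086,True))
c0=onz(m,318,97,.086,True)[:2]
for lo,hi in((.85,1.15),(.9,1.25)): print(circ(im,m,c0,.086,.031,lo=lo,hi=hi))
print('disc',circ(im,m,[.5288,-.1405],.036,.13,lo=.93,hi=1.07))
for v in (207,228): print('mark',onz(m,319,v,.128,True))
s=bot.get_obs(); z=s['eef_pos'][2]-.0548
c=onz(m,318,312,z,True)[:2]; print('held',z,c,circ(im,m,c,z,.031))
t=cv2.imread('pics/top0.png'); mt=optics.camera_model('top')
print('top seat',circ(t,mt,[.4787,-.0519],.086,.031,False),'disc',circ(t,mt,[.5288,-.1405],.036,.13,False,.93,1.07))
"
```

```text
ray [ 0.47972126 -0.05407977  0.086     ]
(array([ 0.4791, -0.0543]), np.float64(0.0307), 71, np.float64(0.00119))
(array([ 0.4792, -0.0542]), np.float64(0.0311), 70, np.float64(0.00059))
disc (array([ 0.5299, -0.1391]), np.float64(0.1291), 65, np.float64(0.00055))
mark [ 0.51930734 -0.12057852  0.128     ]
mark [ 0.52669876 -0.1331282   0.128     ]
held 0.24808825884288327 [ 0.52636941 -0.13507803] (array([ 0.528 , -0.1392]), np.float64(0.0315), 72, np.float64(0.00062))
top seat (array([ 0.4776, -0.0538]), np.float64(0.0309), 61, np.float64(0.00084)) disc (array([ 0.5301, -0.14  ]), np.float64(0.1299), 72, np.float64(0.00038))
```

drive_tool:
  deltas:
    - {"gripper": 140,"offset": [0.045,0,0],"angular": [0,0,0]}
    - {"gripper": 140,"offset": [0.09,0,0],"angular": [0,0,0]}
    - {"gripper": 140,"offset": [0.0985,0,0.03],"angular": [0,0,0]}
    - {"gripper": 140,"offset": [0.0985,0,0.07],"angular": [0,0,0]}
    - {"gripper": 140,"offset": [0.0985,0,0.1],"angular": [0,0,0]}

```text
t: 5.05
eef_pos: [0.4792, -0.0511, 0.2017]
tool_rot: [-0.0, 0.495, 0.869, 0.001]
contact_force: [0.2, 0.6, -0.9]
gripper_width: 0.715
grasp_force: 33.9
```

drive_tool:
  deltas:
    - {"gripper": 140,"offset": [0,0,0],"angular": [0,0,0]}
    - {"gripper": 140,"offset": [0,0,0],"angular": [0,0,0]}
    - {"gripper": 140,"offset": [0,0,0],"angular": [0,0,0]}

```text
t: 5.35
eef_pos: [0.481, -0.0535, 0.2046]
tool_rot: [0.001, 0.497, 0.868, 0.001]
contact_force: [-0.2, 0.4, -0.6]
gripper_width: 0.71
grasp_force: 34.2
```

```bash
python3 -c "
from h import *
go([.480,-.054,.1568],30)"
```

```text
t 5.35 pos [ 0.481  -0.0535  0.2046] yaw 30.4 w 0.71 gf 34.2 F [-0.2  0.4 -0.6] -> off [0.0001, -0.0012, 0.0478] ang [0.003, 0.001, 0.009]
```

drive_tool:
  deltas:
    - {"gripper": 140,"offset": [0,-0.001,0.01],"angular": [0,0,0]}
    - {"gripper": 140,"offset": [0,-0.001,0.02],"angular": [0,0,0]}
    - {"gripper": 140,"offset": [0,-0.001,0.03],"angular": [0,0,0]}
    - {"gripper": 140,"offset": [0,-0.001,0.038],"angular": [0,0,0]}
    - {"gripper": 140,"offset": [0,-0.001,0.038],"angular": [0,0,0]}

```text
t: 5.85
eef_pos: [0.4782, -0.0544, 0.1636]
tool_rot: [-0.001, 0.497, 0.868, -0.001]
contact_force: [-0.1, 0.1, -0.9]
gripper_width: 0.706
grasp_force: 34.2
```

drive_tool:
  deltas:
    - {"gripper": 140,"offset": [0,0,0.004],"angular": [0,0,0]}
    - {"gripper": 140,"offset": [0,0,0.007],"angular": [0,0,0]}
    - {"gripper": 140,"offset": [0,0,0.009],"angular": [0,0,0]}
    - {"gripper": 140,"offset": [0,0,0.009],"angular": [0,0,0]}

```text
t: 6.25
eef_pos: [0.4791, -0.0539, 0.1567]
tool_rot: [-0.0, 0.497, 0.868, 0.001]
contact_force: [-3.0, 2.8, 9.8]
gripper_width: 0.708
grasp_force: 35.1
```

drive_tool:
  deltas:
    - {"gripper": 60,"offset": [0,0,0],"angular": [0,0,0]}
    - {"gripper": 0,"offset": [0,0,0],"angular": [0,0,0]}
    - {"gripper": 0,"offset": [0,0,0],"angular": [0,0,0]}
    - {"gripper": 0,"offset": [0,0,-0.02],"angular": [0,0,0]}
    - {"gripper": 0,"offset": [0,0,-0.06],"angular": [0,0,0]}

```text
t: 6.75
eef_pos: [0.4773, -0.0543, 0.2145]
tool_rot: [-0.002, 0.497, 0.868, -0.002]
contact_force: [-0.1, 0.6, 0.2]
gripper_width: 0.997
grasp_force: 0.0
```

drive_tool:
  deltas:
    - {"gripper": 0,"offset": [0,0,-0.03],"angular": [0,0,0]}
    - {"gripper": 0,"offset": [0,0,-0.06],"angular": [0,0,0]}
    - {"gripper": 0,"offset": [0,0,-0.06],"angular": [0,0,0]}
    - {"gripper": 0,"offset": [0,0,-0.06],"angular": [0,0,0]}

```text
t: 7.15
eef_pos: [0.4791, -0.0543, 0.2762]
tool_rot: [0.0, 0.497, 0.868, 0.001]
contact_force: [0.2, 0.2, 0.1]
gripper_width: 0.995
grasp_force: 0.0
```

```bash
python3 -c "
from h import *
go([.473,.187,.2],30)
m=optics.camera_model('wrist'); im=optics.read_camera('wrist'); cv2.imwrite('pics/w5.png',im)
print('nested z.102',circ(im,m,[.479,-.054],.102,.031))
s=optics.read_camera('scene'); ms=optics.camera_model('scene'); u,v=map(int,proj(ms,[.479,-.054,.08]))
c=cv2.resize(s[v-50:v+50,u-60:u+60],None,fx=4,fy=4,interpolation=cv2.INTER_CUBIC)
w=cv2.resize(im,(320,240)); o=np.zeros((400,800,3),np.uint8); o[:,:480]=c; o[:240,480:]=w; cv2.imwrite('pics/c5.png',o)
"
```

```text
t 7.15 pos [ 0.4791 -0.0543  0.2762] yaw 30.4 w 0.995 gf 0.0 F [0.2 0.2 0.1] -> off [0.2113, 0.1167, 0.0763] ang [0.002, 0.0, 0.008]
nested z.102 (array([ 0.4758, -0.0532]), np.float64(0.0306), 72, np.float64(0.00148))
```

View pics/c5.png

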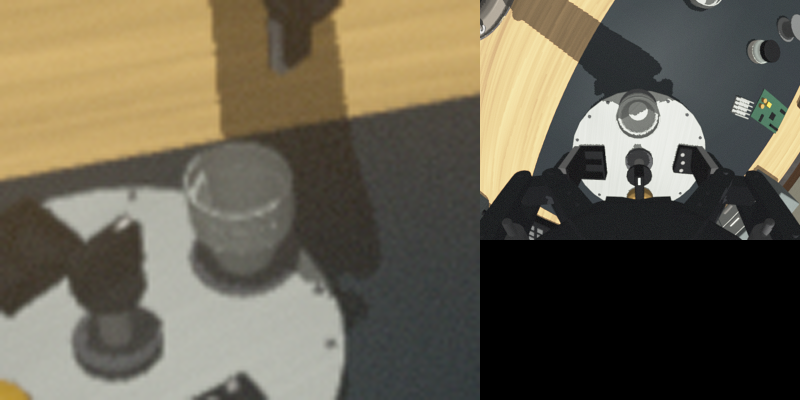

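The first cup is nested upright: its collar stands above the fixed cup's rim at crop (240,195). Now for the second cup.

drive_tool:
  deltas:
    - {"gripper": 0,"offset": [0.04,0.022,0],"angular": [0,0,0]}
    - {"gripper": 0,"offset": [0.08,0.044,0],"angular": [0,0,0]}
    - {"gripper": 0,"offset": [0.12,0.066,0.01],"angular": [0,0,0]}
    - {"gripper": 0,"offset": [0.16,0.088,0.03],"angular": [0,0,0]}
    - {"gripper": 0,"offset": [0.195,0.107,0.055],"angular": [0,0,0]}

```text
t: 7.75
eef_pos: [0.4723, 0.1704, 0.2198]
tool_rot: [-0.0, 0.497, 0.868, 0.0]
contact_force: [1.1, -0.6, -0.0]
gripper_width: 1.003
grasp_force: 0.0
```

drive_tool:
  deltas:
    - {"gripper": 0,"offset": [0.016,0.009,0.04],"angular": [0,0,0]}
    - {"gripper": 0,"offset": [0.016,0.009,0.07],"angular": [0,0,0]}
    - {"gripper": 0,"offset": [0.016,0.009,0.07],"angular": [0,0,0]}
    - {"gripper": 0,"offset": [0.016,0.009,0.07],"angular": [0,0,0]}
    - {"gripper": 0,"offset": [0.016,0.009,0.07],"angular": [0,0,0]}

```text
t: 8.25
eef_pos: [0.4732, 0.1858, 0.1521]
tool_rot: [0.001, 0.498, 0.867, 0.001]
contact_force: [0.2, 0.9, -0.0]
gripper_width: 0.998
grasp_force: 0.0
```

```bash
python3 -c "
from h import *
m=optics.camera_model('wrist'); im=optics.read_camera('wrist'); cv2.imwrite('pics/w6.png',im)
c,*r=circ(im,m,[.472,.186],.05,.031); print(c,r, circ(im,m,[.474,.189],.05,.031))
t=cv2.imread('pics/top0.png'); mt=optics.camera_model('top'); print('top',circ(t,mt,[.472,.186],.05,.031,False))
go([*c,.104],30)
"
```

```text
[0.4702 0.1855] [np.float64(0.0314), 72, np.float64(0.00054)] (array([0.4702, 0.1855]), np.float64(0.0314), 72, np.float64(0.00056))
top (array([0.4718, 0.1848]), np.float64(0.0315), 72, np.float64(0.00055))
t 8.3 pos [0.4733 0.1859 0.1524] yaw 30.3 w 1.0 gf 0.0 F [0.2 0.6 0.7] -> off [0.0012, -0.0031, 0.0484] ang [0.003, 0.0, 0.006]
```

drive_tool:
  deltas:
    - {"gripper": 0,"offset": [0.0008,-0.0025,0.015],"angular": [0,0,0]}
    - {"gripper": 0,"offset": [0.0008,-0.0025,0.035],"angular": [0,0,0]}
    - {"gripper": 0,"offset": [0.0008,-0.0025,0.048],"angular": [0,0,0]}
    - {"gripper": 0,"offset": [0.0008,-0.0025,0.048],"angular": [0,0,0]}
    - {"gripper": 0,"offset": [0.0008,-0.0025,0.048],"angular": [0,0,0]}

```text
t: 8.8
eef_pos: [0.4703, 0.1856, 0.1036]
tool_rot: [0.0, 0.497, 0.867, 0.0]
contact_force: [-0.2, 0.6, -0.1]
gripper_width: 1.002
grasp_force: 0.0
```

drive_tool:
  deltas:
    - {"gripper": 140,"offset": [0,0,0],"angular": [0,0,0]}
    - {"gripper": 140,"offset": [0,0,0],"angular": [0,0,0]}
    - {"gripper": 140,"offset": [0,0,0],"angular": [0,0,0]}
    - {"gripper": 140,"offset": [0,0,0],"angular": [0,0,0]}
    - {"gripper": 140,"offset": [0,0,0],"angular": [0,0,0]}

```text
t: 9.3
eef_pos: [0.4705, 0.186, 0.1043]
tool_rot: [0.0, 0.497, 0.868, 0.001]
contact_force: [-1.4, -0.9, 9.1]
gripper_width: 0.718
grasp_force: 32.0
```

drive_tool:
  deltas:
    - {"gripper": 140,"offset": [0,0,0],"angular": [0,0,0]}
    - {"gripper": 140,"offset": [0,0,-0.02],"angular": [0,0,0]}
    - {"gripper": 140,"offset": [0,0,-0.06],"angular": [0,0,0]}
    - {"gripper": 140,"offset": [0,0,-0.1],"angular": [0,0,0]}
    - {"gripper": 140,"offset": [0,0,-0.14],"angular": [0,0,0]}

```text
t: 9.8
eef_pos: [0.4695, 0.1855, 0.2448]
tool_rot: [0.0, 0.497, 0.868, 0.0]
contact_force: [0.8, 0.8, -1.4]
gripper_width: 0.719
grasp_force: 34.7
```

```bash
python3 -c "
from h import *
go([.4795,-.054,.25],30)"
```

```text
t 9.8 pos [0.4695 0.1855 0.2448] yaw 30.4 w 0.719 gf 34.7 F [ 0.8  0.8 -1.4] -> off [-0.2117, -0.1124, -0.0052] ang [0.0, 0.0, 0.008]
```

drive_tool:
  deltas:
    - {"gripper": 140,"offset": [-0.04,-0.021,0],"angular": [0,0,0]}
    - {"gripper": 140,"offset": [-0.08,-0.042,0],"angular": [0,0,0]}
    - {"gripper": 140,"offset": [-0.12,-0.064,0],"angular": [0,0,0]}
    - {"gripper": 140,"offset": [-0.16,-0.085,0],"angular": [0,0,0]}
    - {"gripper": 140,"offset": [-0.195,-0.103,0],"angular": [0,0,0]}

```text
t: 10.3
eef_pos: [0.4791, -0.0369, 0.2436]
tool_rot: [0.0, 0.498, 0.867, 0.0]
contact_force: [-0.6, 0.7, -1.1]
gripper_width: 0.715
grasp_force: 34.7
```

drive_tool:
  deltas:
    - {"gripper": 140,"offset": [-0.017,-0.0095,0],"angular": [0,0,0]}
    - {"gripper": 140,"offset": [-0.017,-0.0095,0],"angular": [0,0,0]}
    - {"gripper": 140,"offset": [-0.017,-0.0095,0.02],"angular": [0,0,0]}
    - {"gripper": 140,"offset": [-0.017,-0.0095,0.02],"angular": [0,0,0]}
    - {"gripper": 140,"offset": [-0.017,-0.0095,0.02],"angular": [0,0,0]}

```text
t: 10.8
eef_pos: [0.4797, -0.0532, 0.2231]
tool_rot: [-0.0, 0.497, 0.868, -0.0]
contact_force: [-0.6, 0.1, -0.2]
gripper_width: 0.718
grasp_force: 34.7
```

```bash
python3 -c "
from h import *
go([.4793,-.054,.1725],30)"
```

```text
t 10.8 pos [ 0.4797 -0.0532  0.2231] yaw 30.4 w 0.718 gf 34.7 F [-0.6  0.1 -0.2] -> off [-0.0006, -0.0007, 0.0506] ang [-0.001, -0.001, 0.01]
```

drive_tool:
  deltas:
    - {"gripper": 140,"offset": [-0.0005,-0.0007,0.012],"angular": [0,0,0]}
    - {"gripper": 140,"offset": [-0.0005,-0.0007,0.024],"angular": [0,0,0]}
    - {"gripper": 140,"offset": [-0.0005,-0.0007,0.034],"angular": [0,0,0]}
    - {"gripper": 140,"offset": [-0.0005,-0.0007,0.042],"angular": [0,0,0]}
    - {"gripper": 140,"offset": [-0.0005,-0.0007,0.042],"angular": [0,0,0]}

```text
t: 11.3
eef_pos: [0.4788, -0.0548, 0.1796]
tool_rot: [-0.001, 0.497, 0.868, -0.001]
contact_force: [-0.4, 0.1, -0.3]
gripper_width: 0.716
grasp_force: 34.7
```

drive_tool:
  deltas:
    - {"gripper": 140,"offset": [0,0,0.004],"angular": [0,0,0]}
    - {"gripper": 140,"offset": [0,0,0.007],"angular": [0,0,0]}
    - {"gripper": 140,"offset": [0,0,0.009],"angular": [0,0,0]}
    - {"gripper": 140,"offset": [0,0,0.009],"angular": [0,0,0]}

```text
t: 11.7
eef_pos: [0.4798, -0.0547, 0.1724]
tool_rot: [0.0, 0.497, 0.868, 0.0]
contact_force: [-1.2, 1.3, 4.1]
gripper_width: 0.714
grasp_force: 35.2
```

drive_tool:
  deltas:
    - {"gripper": 140,"offset": [0,0,0.0015],"angular": [0,0,0]}
    - {"gripper": 140,"offset": [0,0,0.0015],"angular": [0,0,0]}
    - {"gripper": 60,"offset": [0,0,0],"angular": [0,0,0]}
    - {"gripper": 0,"offset": [0,0,0],"angular": [0,0,0]}
    - {"gripper": 0,"offset": [0,0,0],"angular": [0,0,0]}

```text
t: 12.2
eef_pos: [0.4796, -0.0548, 0.172]
tool_rot: [0.0, 0.497, 0.868, 0.0]
contact_force: [0.6, -0.0, 0.2]
gripper_width: 0.995
grasp_force: 0.0
```

drive_tool:
  deltas:
    - {"gripper": 0,"offset": [0,0,-0.02],"angular": [0,0,0]}
    - {"gripper": 0,"offset": [0,0,-0.06],"angular": [0,0,0]}
    - {"gripper": 0,"offset": [0,0,-0.1],"angular": [0,0,0]}
    - {"gripper": 0,"offset": [0,0,-0.1],"angular": [0,0,0]}
    - {"gripper": 0,"offset": [0,0,-0.1],"angular": [0,0,0]}

```text
t: 12.7
eef_pos: [0.4799, -0.0547, 0.2726]
tool_rot: [0.001, 0.497, 0.868, 0.001]
contact_force: [-1.0, -0.2, -0.5]
gripper_width: 0.999
grasp_force: 0.0
```

```bash
python3 -c "
from h import *
go([.53,-.1393,.27],30.8)
m=optics.camera_model('wrist'); im=optics.read_camera('wrist'); cv2.imwrite('pics/w7.png',im)
print('nested z.118',circ(im,m,[.479,-.054],.118,.031),'disc',circ(im,m,[.53,-.1393],.036,.13,lo=.94,hi=1.06))
s=optics.read_camera('scene'); ms=optics.camera_model('scene'); u,v=map(int,proj(ms,[.479,-.054,.08]))
c=cv2.resize(s[v-50:v+50,u-60:u+40],None,fx=4,fy=4,interpolation=cv2.INTER_CUBIC)
o=np.zeros((400,800,3),np.uint8); o[:,:400]=c; o[:,400:]=cv2.resize(im[80:480,120:520],(400,400)); cv2.imwrite('pics/c7.png',o)
"
```

```text
t 12.7 pos [ 0.4799 -0.0547  0.2726] yaw 30.4 w 0.999 gf 0.0 F [-1.  -0.2 -0.5] -> off [-0.0983, 0.0004, 0.0027] ang [0.003, 0.001, -0.009]
nested z.118 (array([ 0.4773, -0.0553]), np.float64(0.0302), 72, np.float64(0.00063)) disc (array([ 0.5296, -0.1408]), np.float64(0.1295), 54, np.float64(0.00026))
```

View pics/c7.png

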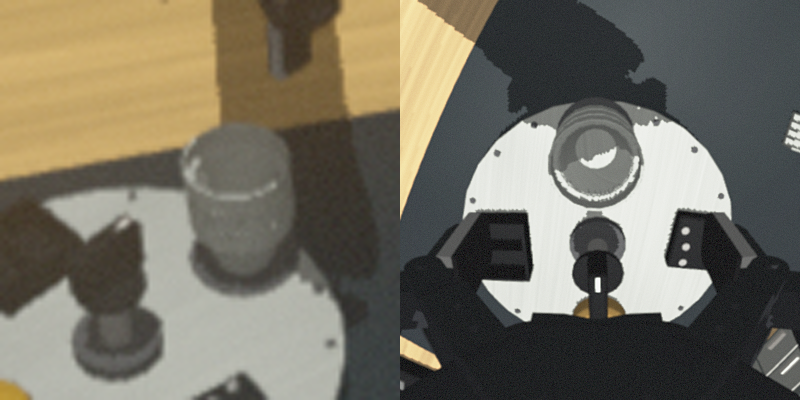

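Both loose cups are nested upright (stack at crop (237,195)). Now the knob.

drive_tool:
  deltas:
    - {"gripper": 0,"offset": [-0.045,0,0],"angular": [0,0,0]}
    - {"gripper": 0,"offset": [-0.09,0,0],"angular": [0,0,0]}
    - {"gripper": 0,"offset": [-0.0985,0.0004,0.03],"angular": [0,0,0]}
    - {"gripper": 0,"offset": [-0.0985,0.0004,0.06],"angular": [0,0,0]}
    - {"gripper": 0,"offset": [-0.0985,0.0004,0.07],"angular": [0,0,0]}

```text
t: 13.3
eef_pos: [0.5274, -0.1395, 0.1978]
tool_rot: [-0.003, 0.498, 0.867, -0.002]
contact_force: [-0.2, 0.1, 0.3]
gripper_width: 0.999
grasp_force: 0.0
```

drive_tool:
  deltas:
    - {"gripper": 0,"offset": [0,0,0.015],"angular": [0,0,0]}
    - {"gripper": 0,"offset": [0,0,0.03],"angular": [0,0,0]}
    - {"gripper": 0,"offset": [0,0,0.03],"angular": [0,0,0]}
    - {"gripper": 0,"offset": [0,0,0.03],"angular": [0,0,0]}

```text
t: 13.7
eef_pos: [0.5295, -0.1394, 0.172]
tool_rot: [-0.0, 0.497, 0.868, -0.0]
contact_force: [0.3, -0.2, 1.3]
gripper_width: 1.001
grasp_force: 0.0
```

```bash
python3 -c "
from h import *
go([.5298,-.1395,.172],30.6)"
```

```text
t 13.7 pos [ 0.5295 -0.1394  0.172 ] yaw 30.4 w 1.001 gf 0.0 F [ 0.3 -0.2  1.3] -> off [-0.0002, 0.0002, 0.0] ang [-0.001, -0.001, -0.005]
```

drive_tool:
  deltas:
    - {"gripper": 255,"offset": [0,0,0],"angular": [0,0,0]}
    - {"gripper": 255,"offset": [0,0,0],"angular": [0,0,0]}
    - {"gripper": 255,"offset": [0,0,0],"angular": [0,0,0]}
    - {"gripper": 255,"offset": [0,0,0],"angular": [0,0,0]}
    - {"gripper": 255,"offset": [0,0,0],"angular": [0,0,0]}
  grip_force: 50

```text
t: 14.2
eef_pos: [0.5308, -0.139, 0.1725]
tool_rot: [0.001, 0.497, 0.868, 0.001]
contact_force: [-5.9, -4.4, 3.0]
gripper_width: 0.156
grasp_force: 51.7
```

drive_tool:
  deltas:
    - {"gripper": 255,"offset": [0,0,0],"angular": [0,0,0]}
    - {"gripper": 255,"offset": [0,0,0],"angular": [0,0,0]}
    - {"gripper": 255,"offset": [0,0,0],"angular": [0,0,0]}

```text
t: 14.5
eef_pos: [0.5307, -0.139, 0.1725]
tool_rot: [0.001, 0.497, 0.868, 0.001]
contact_force: [4.2, 4.6, 2.8]
gripper_width: 0.153
grasp_force: 50.4
```

```bash
python3 -c "
from h import *
go([.5298,-.1395,.172],30.6); print(bot.get_obs()['torque'])"
```

```text
t 14.5 pos [ 0.5307 -0.139   0.1725] yaw 30.4 w 0.153 gf 50.4 F [4.2 4.6 2.8] -> off [0.0001, -0.0011, 0.0005] ang [0.002, 0.001, -0.004]
[ 0.55882022 -0.51161862  0.06263199]
```

drive_tool:
  deltas:
    - {"gripper": 255,"offset": [0,0,0],"angular": [0,0,-0.04]}
    - {"gripper": 255,"offset": [0,0,0],"angular": [0,0,-0.08]}
    - {"gripper": 255,"offset": [0,0,0],"angular": [0,0,-0.1]}
    - {"gripper": 255,"offset": [0,0,0],"angular": [0,0,-0.1]}
    - {"gripper": 255,"offset": [0,0,0],"angular": [0,0,-0.1]}

```text
t: 15.0
eef_pos: [0.5307, -0.1391, 0.1724]
tool_rot: [0.001, 0.463, 0.886, 0.001]
contact_force: [4.0, 3.3, 3.5]
gripper_width: 0.157
grasp_force: 50.4
```

```bash
python3 -c "
from h import *
go([.5298,-.1395,.172],30.6); print(bot.get_obs()['torque'],bot.get_obs()['q'])"
```

```text
t 15.0 pos [ 0.5307 -0.1391  0.1724] yaw 34.8 w 0.157 gf 50.4 F [4.  3.3 3.5] -> off [0.0002, -0.0009, 0.0004] ang [0.003, 0.001, 0.094]
[ 0.70269804 -0.49436887 -0.42496664] [-0.17527376  0.46246392  0.40572963  1.99513548 -0.26807573  0.7331373
  1.00082986]
```

```bash
cat >> h.py <<'E'
def ang(name='wrist',a0=120.6,out=None):
    fish=name=='wrist'; m=optics.camera_model(name); im=optics.read_camera(name)
    if out: cv2.imwrite(out,im)
    C=np.array([.53,-.1395]); best=None
    for d in np.arange(-30,31,5):
        a=np.radians(a0+d); r=circ(im,m,C+.1*np.array([np.cos(a),np.sin(a)]),.118,.031,fish,it=6)
        v=r[0]-C
        if .09<np.hypot(*v)<.11 and .029<r[1]<.033 and (best is None or r[3]<best[1]): best=(np.degrees(np.arctan2(v[1],v[0])),r[3],r)
    print(name,'stack angle',best)
E
python3 -c "
from h import *
ang(out='pics/w8.png'); ang('scene',out='pics/s8.png')
o=np.hstack([cv2.resize(cv2.imread('pics/w8.png'),(400,300)),cv2.resize(cv2.imread('pics/s8.png')[200:350,160:360],(400,300))]); cv2.imwrite('pics/c8.png',o)"
```

```text
wrist stack angle (np.float64(125.24566674688249), np.float64(0.00065), (array([ 0.4734, -0.0594]), np.float64(0.0299), 49, np.float64(0.00065)))Traceback (most recent call last):
  File "<string>", line 3, in <module>
    ang(out='pics/w8.png'); ang('scene',out='pics/s8.png')
                            ~~~^^^^^^^^^^^^^^^^^^^^^^^^^^^
  File "h.py", line 55, in ang
    a=np.radians(a0+d); r=circ(im,m,C+.1*np.array([np.cos(a),np.sin(a)]),.118,.031,fish,it=6)
                          ~~~~^^^^^^^^^^^^^^^^^^^^^^^^^^^^^^^^^^^^^^^^^^^^^^^^^^^^^^^^^^^^^^^
  File "h.py", line 48, in circ
    c=least_squares(lambda p:np.hypot(*(P-p[:2]).T)-p[2],[*c,rad],loss='soft_l1',f_scale=.0005).x; R0=c[2]; c=c[:2]
      ~~~~~~~~~~~~~^^^^^^^^^^^^^^^^^^^^^^^^^^^^^^^^^^^^^^^^^^^^^^^^^^^^^^^^^^^^^^^^^^^^^^^^^^^^
    return func(*args, **kwargs)
    vector_fun = VectorFunction(
        fun_wrapped,
    ...<6 lines>...
        workers=workers
    )
    self._update_fun()
    ~~~~~~~~~~~~~~~~^^
    self.f = self.fun_wrapped(xp_copy(self.x))
             ~~~~~~~~~~~~~~~~^^^^^^^^^^^^^^^^^
    return np.atleast_1d(self.fun(x))
                         ~~~~~~~~^^^
    return self.f(x, *self.args, **self.kwargs)
           ~~~~~~^^^^^^^^^^^^^^^^^^^^^^^^^^^^^^
  File "h.py", line 48, in <lambda>
    c=least_squares(lambda p:np.hypot(*(P-p[:2]).T)-p[2],[*c,rad],loss='soft_l1',f_scale=.0005).x; R0=c[2]; c=c[:2]
                                        ~^~~~~~
ValueError: operands could not be broadcast together with shapes (0,) (2,)
```

drive_tool:
  deltas:
    - {"gripper": 255,"offset": [0,0,0],"angular": [0,0,-0.05]}
    - {"gripper": 255,"offset": [0,0,0],"angular": [0,0,-0.1]}
    - {"gripper": 255,"offset": [0,0,0],"angular": [0,0,-0.1]}
    - {"gripper": 255,"offset": [0,0,0],"angular": [0,0,-0.1]}

```text
t: 15.5
eef_pos: [0.5309, -0.1396, 0.1725]
tool_rot: [0.001, 0.43, 0.903, 0.001]
contact_force: [5.1, 3.5, 2.2]
gripper_width: 0.156
grasp_force: 83.3
```

```bash
python3 -c "
from h import *
go([.5298,-.1395,.172],30.6); print(bot.get_obs()['torque'],bot.get_obs()['q'][6])
ang(a0=124,out='pics/w9.png'); s=optics.read_camera('scene'); cv2.imwrite('pics/s9.png',s)
cr=lambda f:cv2.resize(cv2.imread(f)[215:335,180:330],(400,320),interpolation=cv2.INTER_CUBIC)
o=np.vstack([np.hstack([cr('pics/scene0.png'),cr('pics/s9.png')]),np.hstack([cv2.resize(cv2.imread('pics/w9.png'),(360,270)),np.zeros((270,440,3),np.uint8)])]); cv2.imwrite('pics/c9.png',o)"
```

```text
t 15.5 pos [ 0.5309 -0.1396  0.1725] yaw 39.1 w 0.156 gf 83.3 F [5.1 3.5 2.2] -> off [0.0008, -0.0008, 0.0005] ang [0.004, 0.002, 0.189]
[ 0.53047011 -0.97104031 -1.41509667] 1.0642747490951918
wrist stack angle (np.float64(125.23164983236437), np.float64(0.00082), (array([ 0.4735, -0.0595]), np.float64(0.0299), 49, np.float64(0.00082)))
```

View pics/c9.png

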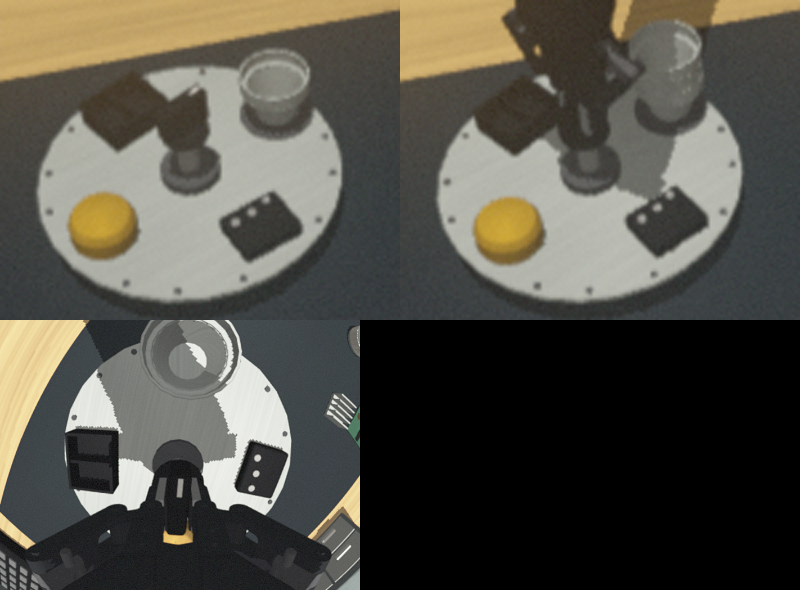

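The anticlockwise test stalls against a hard stop: 1.4 N m, with the disc stuck near 125°. So the carousel started in the resting stop at stack angle 120.6°. The target is 1.2 rad clockwise of that, which is tool yaw of about -38.4°.

drive_tool:
  deltas:
    - {"gripper": 255,"offset": [0,0,0],"angular": [0,0,0.12]}
    - {"gripper": 255,"offset": [0,0,0],"angular": [0,0,0.24]}
    - {"gripper": 255,"offset": [0,0,0],"angular": [0,0,0.36]}
    - {"gripper": 255,"offset": [0,0,0],"angular": [0,0,0.48]}
    - {"gripper": 255,"offset": [0,0,0],"angular": [0,0,0.6]}

```text
t: 16.1
eef_pos: [0.5311, -0.1391, 0.1724]
tool_rot: [0.001, 0.628, 0.778, 0.001]
contact_force: [5.7, 3.2, -0.7]
gripper_width: 0.152
grasp_force: 50.1
```

drive_tool:
  deltas:
    - {"gripper": 255,"offset": [0,0,0],"angular": [0,0,0.12]}
    - {"gripper": 255,"offset": [0,0,0],"angular": [0,0,0.24]}
    - {"gripper": 255,"offset": [0,0,0],"angular": [0,0,0.36]}
    - {"gripper": 255,"offset": [0,0,0],"angular": [0,0,0.48]}
    - {"gripper": 255,"offset": [0,0,0],"angular": [0,0,0.6]}

```text
t: 16.6
eef_pos: [0.5316, -0.1391, 0.1724]
tool_rot: [0.001, 0.792, 0.61, 0.001]
contact_force: [8.1, 1.8, -2.0]
gripper_width: 0.155
grasp_force: 50.0
```

```bash
python3 -c "
from h import *
go([.5298,-.1395,.172],-38.4); print(bot.get_obs()['torque'],bot.get_obs()['q'][6])
ang(a0=75,out='pics/w10.png')"
```

```text
t 16.6 pos [ 0.5316 -0.1391  0.1724] yaw -14.8 w 0.155 gf 50.0 F [ 8.1  1.8 -2. ] -> off [-0.0009, -0.0016, 0.0004] ang [0.004, -0.002, 0.526]
[ 0.41529108 -1.39285364  0.66982183] 0.292931130041929
wrist stack angle (np.float64(75.3840312619461), np.float64(0.00043), (array([ 0.5548, -0.0444]), np.float64(0.0298), 48, np.float64(0.00043)))
```

drive_tool:
  deltas:
    - {"gripper": 255,"offset": [0,0,0],"angular": [0,0,0.12]}
    - {"gripper": 255,"offset": [0,0,0],"angular": [0,0,0.24]}
    - {"gripper": 255,"offset": [0,0,0],"angular": [0,0,0.36]}
    - {"gripper": 255,"offset": [0,0,0],"angular": [0,0,0.45]}
    - {"gripper": 255,"offset": [0,0,0],"angular": [0,0,0.51]}

```text
t: 17.15
eef_pos: [0.5319, -0.1392, 0.1724]
tool_rot: [0.001, 0.897, 0.441, 0.002]
contact_force: [9.1, 2.1, -3.1]
gripper_width: 0.157
grasp_force: 50.0
```

drive_tool:
  deltas:
    - {"gripper": 255,"offset": [0,0,0],"angular": [0,0,0]}
    - {"gripper": 255,"offset": [0,0,0],"angular": [0,0,0]}
    - {"gripper": 255,"offset": [0,0,0],"angular": [0,0,0]}

```text
t: 17.45
eef_pos: [0.532, -0.1391, 0.1724]
tool_rot: [0.001, 0.897, 0.442, 0.002]
contact_force: [8.7, 1.7, -3.1]
gripper_width: 0.154
grasp_force: 50.0
```

```bash
python3 -c "
from h import *
go([.5298,-.1395,.172],-38.4); print(bot.get_obs()['torque'],bot.get_obs()['q'][6])
ang(a0=52,out='pics/w11.png'); cv2.imwrite('pics/s11.png',optics.read_camera('scene'))
cr=lambda f:cv2.resize(cv2.imread(f)[205:335,180:330],(400,340),interpolation=cv2.INTER_CUBIC)
cv2.imwrite('pics/c11.png',np.hstack([cr('pics/s11.png'),cv2.resize(cv2.imread('pics/w11.png'),(400,340))]))"
```

```text
t 17.45 pos [ 0.532  -0.1391  0.1724] yaw -37.5 w 0.154 gf 50.0 F [ 8.7  1.7 -3.1] -> off [-0.0016, -0.0015, 0.0004] ang [0.005, -0.003, 0.02]
[ 0.5210911  -1.63609788  0.23663631] -0.024153289961916343
wrist stack angle (np.float64(52.24141959205458), np.float64(0.00054), (array([ 0.5908, -0.061 ]), np.float64(0.0297), 48, np.float64(0.00054)))
```

View pics/c11.png

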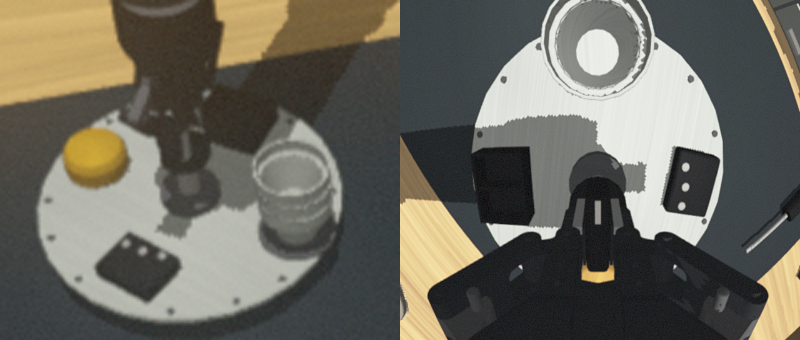

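The stack is upright on the seat (crop (290,165)). Stack angle is 52.2°, so the carousel has turned 1.19 rad, and the knob is gripped with 50 N. Handing in.

```bash
python3 -c "
from h import *
print(bot.hand_in())"
```

```text
the job is handed in; nothing more can be done
None
```

I nested both cups upright in the fixed cup and turned the carousel about 1.19 rad clockwise to the third stop. The job is handed in with the knob still gripped at 50 N, at about 17.5 s on the clock; the hand-in gave no verdict.

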